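# Find the empty bay by its rocking flap

### The job

One of the four identical flaps of the storage box has an empty bay beneath it. With the fingertips, gently press the flaps near their front edges until you find the one that rocks, then push that flap's front edge down until it stands open by more than 45 degrees, and leave it open. Do not force the flaps that stand firm, pick nothing up, and leave the things on and round the box where they are.

Things in the scene. Friction and masses are not known exactly. Their poses are not given: they have to be found in the camera images.
- storage_box: Fixed low box of a darker grey than its flaps, 181 deep, 370 wide, 80 mm high; four identical light grey flaps in a row, flush with its top. Origin: at worktop level under the middle of the flaps' common pivot line; x to the back, y left along the row, z up. Front face x = -63 mm, closed rear deck x = 52 to 118. Bays 84 mm wide, x = -55 to 52, floor z = 7. Three bays hold a stock box up to 2 mm below the flap; one is empty.
- flap_0 (a joint): Tilt of the leftmost (largest y in the box's frame) flap, rad: 0 level (starts 0 to 0.02), grows as its front edge sinks and its back edge rises; stop at 1.05. Pivot along the box's y at box x = 0, z = 76 mm. Over a full bay it gives about 0.05 and then stands firm; over the empty bay 1 to 2 N at the press point keep it turning. Friction holds it where it is left, no spring.
- flap_0_press (a point): Press point of the leftmost (largest y in the box's frame) flap: on its top face, 38 mm in front of the pivot, mid-width, by three thin ribs; turns with the flap. Flap 78 mm wide (y), 6 thick, from 52 mm in front of the pivot to 43 behind; flap centres are 90 mm apart. Pressing behind the pivot moves nothing.
- flap_1 (a joint): Tilt of the second from the left flap, rad: 0 level (starts 0 to 0.02), grows as its front edge sinks and its back edge rises; stop at 1.05. Pivot along the box's y at box x = 0, z = 76 mm. Over a full bay it gives about 0.05 and then stands firm; over the empty bay 1 to 2 N at the press point keep it turning. Friction holds it where it is left, no spring.
- flap_1_press (a point): Press point of the second from the left flap: on its top face, 38 mm in front of the pivot, mid-width, by three thin ribs; turns with the flap. Flap 78 mm wide (y), 6 thick, from 52 mm in front of the pivot to 43 behind; flap centres are 90 mm apart. Pressing behind the pivot moves nothing.
- flap_2 (a joint): Tilt of the third from the left flap, rad: 0 level (starts 0 to 0.02), grows as its front edge sinks and its back edge rises; stop at 1.05. Pivot along the box's y at box x = 0, z = 76 mm. Over a full bay it gives about 0.05 and then stands firm; over the empty bay 1 to 2 N at the press point keep it turning. Friction holds it where it is left, no spring.
- flap_2_press (a point): Press point of the third from the left flap: on its top face, 38 mm in front of the pivot, mid-width, by three thin ribs; turns with the flap. Flap 78 mm wide (y), 6 thick, from 52 mm in front of the pivot to 43 behind; flap centres are 90 mm apart. Pressing behind the pivot moves nothing.
- flap_3 (a joint): Tilt of the rightmost flap, rad: 0 level (starts 0 to 0.02), grows as its front edge sinks and its back edge rises; stop at 1.05. Pivot along the box's y at box x = 0, z = 76 mm. Over a full bay it gives about 0.05 and then stands firm; over the empty bay 1 to 2 N at the press point keep it turning. Friction holds it where it is left, no spring.
- flap_3_press (a point): Press point of the rightmost flap: on its top face, 38 mm in front of the pivot, mid-width, by three thin ribs; turns with the flap. Flap 78 mm wide (y), 6 thick, from 52 mm in front of the pivot to 43 behind; flap centres are 90 mm apart. Pressing behind the pivot moves nothing.
- beaker_50: Loose bystander, to be left alone: glass beaker 44x46x57 mm on the box's rear deck. Origin at the centre of its underside, z up.
- petri_0: Loose bystander, to be left alone: petri dish 60 mm across, 16 mm high, on the rear deck. Origin at the centre of its underside, z up.
- dropper_a: Loose bystander, to be left alone: amber dropper bottle, 29 mm across, 82 mm high, left of the box. Origin at the centre of its underside, z up.
- dropper_c: Loose bystander, to be left alone: white dropper bottle, 33 mm across, 88 mm high, left of the box. Origin at the centre of its underside, z up.
- erlenmeyer_100: Loose bystander, to be left alone: conical glass flask, 64 mm across, 103 mm high, right of the box. Origin at the centre of its underside, z up.
- cuvette_case: Loose bystander, to be left alone: closed dark case 57x105x27 mm, right of the box. Origin at the centre of its underside, z up.
- pen_blue: Loose bystander, to be left alone: slim pen, 145 mm long, 9 mm high, lying along y in front of the box. Origin at the centre of its underside, z up.

How it is judged:
By the outcome, as a careful person would: the job done as asked, in the order asked, and still so for the second after the job is handed in, with the robot touching nothing.
It also fails if it takes over 48 s, if anything falls off the work surface, if the arm or the gripper's body presses on something with over 40 N, if the wrist force passes 120 N, or if a joint passes its speed limit or range.

### The arm

A 6-joint arm with a two-finger parallel gripper is mounted at the origin on a cart in front of the work surface, level with it; the furniture and walls round the work are solid. World frame = base frame: x ahead of the robot, y to its left, z up, the work surface at z = 0. Lengths are in m, angles in rad, forces in N, time in s.
With the tool pointing down it reaches from about 0.225 to 0.875 m from the base axis. Payload 3.4 kg.
Tool frame: the origin (TCP) lies at the very end of the fingers, on their centre line; the grasp point (between the pads) lies 19 mm behind it; z points along the fingers, y is the line along which they close (so a half turn about z gives the same grasp; the last joint's range is limited). The gripper opens to 85 mm and grips with 20 to 120 N. Pads are 22 mm wide; open, the fingers measure 114 mm over their backs; the gripper's body (76 mm by 85 mm) begins 54 mm behind the grasp point. The pads swing forward as they close: fully open they stand 13 mm farther back than shut.
Start: joints at [-1.32, 0.276, 1.505, -0, 1.361, -0.121], TCP at [0.209, -0.536, 0.231] pointing down, gripper open.
Joint ranges: [-2.89, 2.89], [-0.75, 2.08], [0.22, 2.7], [-1.18, 4.32], [0.11, 2.71], [-2.7, 2.7]. Speed limits (rad/s): [2.57, 2.57, 3.14, 3.14, 3.14, 3.14].

### API

Orientations are given as a unit quaternion [w, x, y, z].
In Python, from rig import manip, get_image, camera_info gives the robot as it stands. The module is installed in compiled form; this text tells all that it offers.
- The arm moves only by the shell command python3 -m crank 'ROWS' [FORCE]. ROWS is a JSON object of lists of equal length, an entry for each row: "translation": the shift along the tool's x, y, z in mm, a list of three; "roll": the turn about the tool's z in rad; "fingers": the opening, from 0 (shut) to 1 (fully open). A call has 1 to 8 rows; each row shifts and turns the commanded pose from where the row before left it, along the tool's axes as they then stand; what a row does not reach is not made up. A row lasts 1/10 s, in which the tool goes at most 50 mm and 8.59 degrees, less where a joint would pass 70% of its speed; a pose out of reach is approached as far as the arm can. A call is refused whole if a number of a shift passes 50 or a number of a turn 0.15, either way. A call with a gripper value outside its range is refused whole. The fingers move at their own pace and stop on an object; FORCE is the grip in N (left out, the last holds). Time passes only in rows, so rows that do not move let the fingers close. It gives the time, the measured TCP pose, the force, the opening and the grip force at its end, in the units of the state.
- manip.get_state(): the state, without advancing time (a new reading comes with each control period).
- get_image(name): name is "side" or "top"; returns the picture (400x640x3 uint8, blue, green, red); there is no depth.
- camera_info(name): a dict with "mtx" (3x3 intrinsics, pixels), "D" ([k1, k2, p1, p2, k3] as OpenCV has them; the pictures are not rectified), "rvec" (rotation vector, rad) and "tvec" (3), from world to camera coordinates, as OpenCV has them. Camera axes: x right, y down, z forward; pixel columns grow to the right and rows downward; lengths in m; the calibration is good to about 2 mm. A picture is of the moment at which its call begins. camera_info takes no time and is no camera call.
- manip.sign_off(): hands the job in; it is judged then, once.
The state is a dict: "clock": time; "qpos": joint angles; "qd": joint speeds; "effort": joint torques, N m; "position": TCP position; "ee_rot": TCP orientation; "contact_force": force on the tool from outside, world axes, zero at the start; "moment": the same for the moment, N m; "width": finger opening in m; "gripper_force": force on a finger pad.
Only numpy, scipy, OpenCV 4.12 (cv2) and the standard library are available. Lean on these libraries where they do the work, as an engineer would, in place of code of your own. Each camera call takes 0.05 s, during which the arm holds its last target. There are 200 camera calls.

## Working session

There is one attempt and no reset: what is moved stays moved. The work goes in short steps, Python scripts to look and compute and a shell command to move; the robot and the scene stay as the last step left them, time stands still between calls to the robot, and variables do not carry over. Pictures are saved under pics/ and viewed, at most 10 in all, crops included, and the job is handed in when it is done.

```bash
mkdir -p pics; python3 - <<'E'
from rig import manip,get_image,camera_info
import cv2
for n in("top","side"):
    cv2.imwrite(f"pics/{n}0.png",get_image(n))
s=manip.get_state();print(s)
E
```

```text
{'clock': 0.1, 'qpos': array([-1.31997214e+00,  2.76563010e-01,  1.50600005e+00,  3.57128452e-05,
        1.36067509e+00, -1.20988522e-01]), 'qd': array([-0.00118394, -0.00123248, -0.00251187,  0.00013633, -0.00060732,
        0.00108927]), 'effort': array([ 8.39171098e-04, -4.17699623e+01, -2.46404546e+01, -2.09911805e-04,
        5.84926573e-03, -4.88398825e-06]), 'position': array([ 0.2088    , -0.5352628 ,  0.23051096]), 'ee_rot': array([-8.22147632e-04,  9.82769484e-01,  1.84833611e-01, -3.59496773e-05]), 'contact_force': array([-0.55747402, -0.09852471,  0.45767664]), 'moment': array([ 0.01358132, -0.00863854, -0.01233806]), 'gripper_force': 0.0, 'width': 0.08561711991175278}
```

View pics/top0.png

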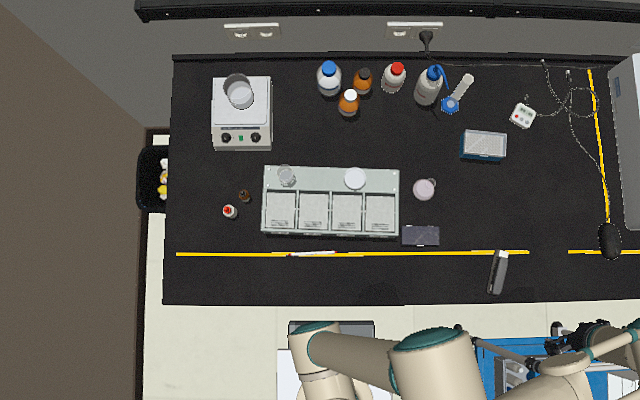

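View pics/side0.png

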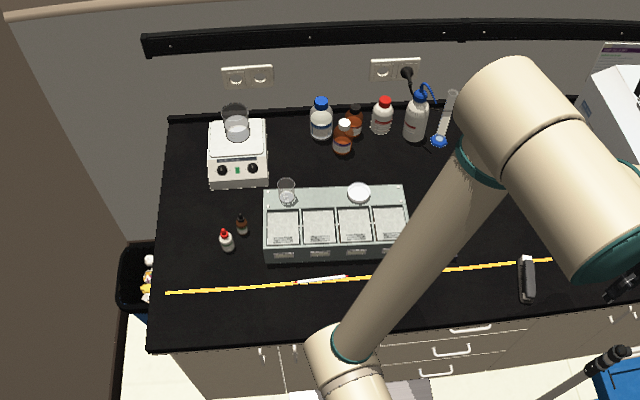

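The top view shows the box from (262,166) to (399,237), with its flaps in a row at row 212. The deck items sit behind at (286,176) and (355,178), and the pen is in front at (312,253). I'll enlarge it.

```bash
python3 - <<'E'
import cv2
a=cv2.imread("pics/top0.png")[155:265,250:410]
cv2.imwrite("pics/c1.png",cv2.resize(a,None,fx=5,fy=5,interpolation=cv2.INTER_CUBIC))
E
```

```text
(no output)
```

View pics/c1.png

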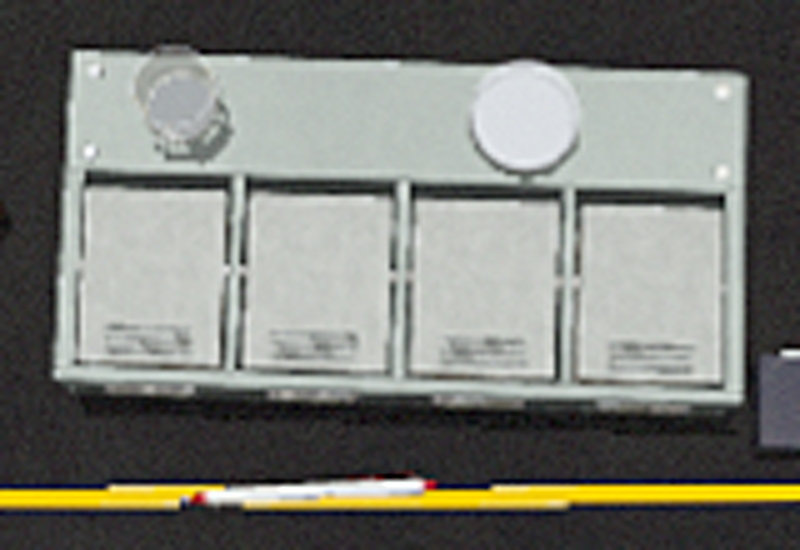

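The crop shows the box's top corners at (74,52), (748,73), (742,402) and (55,380), the flap press ribs at about crop row 345, and the pivots at about row 272.

```bash
cat > h.py <<'E'
import numpy as np,cv2
from rig import manip,get_image,camera_info
from scipy.optimize import least_squares
def back(px,z,n="top"):
    c=camera_info(n);R,_=cv2.Rodrigues(np.array(c["rvec"],float));t=np.array(c["tvec"],float).ravel()
    p=cv2.undistortPoints(np.array(px,float).reshape(-1,1,2),np.array(c["mtx"]),np.array(c["D"])).reshape(-1,2)
    d=np.c_[p,np.ones(len(p))]@R; o=-R.T@t
    return o+d*((z-o[2])/d[:,2])[:,None]
E
python3 - <<'E'
from h import *
cp=np.array([(74,52),(748,73),(742,402),(55,380),(84,186),(225,190),(78,362),(221,367),(580,205),(724,209),(578,378),(723,383)])
px=(cp+.5)/5-.5+[250,155]
z=.0795
w=back(px,z)[:,:2]*1000
m=np.array([(118,185),(118,-185),(-63,-185),(-63,185),(43,174),(43,96),(-52,174),(-52,96),(43,-96),(43,-174),(-52,-96),(-52,-174)],float)
def T(p,m):
    c,s=np.cos(p[2]),np.sin(p[2]);return m@np.array([[c,s],[-s,c]])+p[:2]
r=least_squares(lambda p:(T(p,m)-w).ravel(),[400,0,0])
print(w.round(0).tolist());print(r.x,(T(r.x,m)-w).round(1).tolist())
P=np.array([(-38,y) for y in(135,45,-45,-135)],float);print(T(r.x,P).round(1))
s=manip.get_state();print(s['position']);
from scipy.spatial.transform import Rotation as Ro
q=s['ee_rot'];print(Ro.from_quat([*q[1:],q[0]]).as_matrix().round(4))
E
```

```text
[[657.0, 191.0], [643.0, -179.0], [463.0, -170.0], [476.0, 199.0], [582.0, 185.0], [579.0, 108.0], [486.0, 186.0], [483.0, 109.0], [570.0, -85.0], [568.0, -163.0], [476.0, -82.0], [473.0, -160.0]]
[ 5.31977384e+02  1.17274456e+01 -3.77105770e-02] [[-0.0, 0.9], [-0.3, 0.9], [-1.0, -0.6], [-0.1, 0.3], [-0.6, -0.5], [-0.9, -1.5], [0.7, 1.2], [0.6, 0.5], [0.9, -0.8], [0.5, -0.6], [-0.0, 0.1], [0.1, 0.0]]
[[ 499.1  148.1]
 [ 495.7   58.1]
 [ 492.3  -31.8]
 [ 488.9 -121.7]]
[ 0.2088     -0.5352628   0.23051096]
[[ 9.317e-01  3.633e-01 -4.000e-04]
 [ 3.633e-01 -9.317e-01  1.600e-03]
 [ 2.000e-04 -1.600e-03 -1.000e+00]]
```

```bash
python3 -m crank '{"translation":[[0,0,0],[0,0,0],[0,0,0],[0,0,0]],"roll":[0.137,0.137,0.136,0],"fingers":[0,0,0,0]}' 20
python3 - <<'E'
from h import *
from scipy.spatial.transform import Rotation as Ro
s=manip.get_state();q=s['ee_rot'];R=Ro.from_quat([*q[1:],q[0]]).as_matrix();print(R.round(3),s['position'])
print(R.T@(np.array([.487,-.1217,.11])-s['position'])*1000)
E
```

```text
clock: 0.5
position: [0.2088, -0.5355, 0.2308]
ee_rot: [-0.0, 1.0, -0.019, -0.0]
contact_force: [-0.1, -0.1, 0.2]
width: 0.0283
gripper_force: 0.0
[[ 0.999 -0.038 -0.   ]
 [-0.038 -0.999  0.001]
 [-0.    -0.001 -1.   ]] [ 0.20882763 -0.53546231  0.23084419]
[ 262.33831944 -423.89183426  121.14765745]
```

```bash
python3 -m crank '{"translation":[[20,-33,0],[26,-42,0],[26,-42,0],[26,-42,0],[26,-42,0],[26,-42,0],[26,-42,0],[26,-42,0]],"roll":[0,0,0,0,0,0,0,0],"fingers":[0,0,0,0,0,0,0,0]}'
python3 -m crank '{"translation":[[26,-42,0],[20,-30,0],[14,-25,0],[0,0,0]],"roll":[0,0,0,0],"fingers":[0,0,0,0]}'
cat > st.py <<'E'
from h import *
import sys
from scipy.spatial.transform import Rotation as Ro
s=manip.get_state();q=s['ee_rot'];R=Ro.from_quat([*q[1:],q[0]]).as_matrix()
t=np.array([float(a) for a in sys.argv[1:4]])/1000
print(s['clock'],s['position'].round(4),s['contact_force'].round(2),'todo',(R.T@(t-s['position'])*1000).round(1),R[:,0].round(3))
E
python3 st.py 487 -121.7 100
```

```text
clock: 1.3
position: [0.4239, -0.2149, 0.2313]
ee_rot: [0.0, 1.0, -0.018, 0.0]
contact_force: [0.5, -0.1, 0.2]
width: 0.0002
gripper_force: 0.0
clock: 1.7
position: [0.4883, -0.119, 0.231]
ee_rot: [-0.001, 1.0, -0.015, 0.0]
contact_force: [-0.2, -0.7, -0.4]
width: -0.0
gripper_force: 0.0
1.7 [ 0.4883 -0.119   0.231 ] [-0.22 -0.75 -0.4 ] todo [ -1.3   2.9 131. ] [ 1.    -0.031  0.   ]
```

```bash
python3 -m crank '{"translation":[[-1,3,45],[0,0,45],[0,0,30],[0,0,18],[0,0,0],[0,0,0]],"roll":[0,0,0,0,0,0],"fingers":[0,0,0,0,0,0]}'
python3 st.py 487 -121.7 80
python3 - <<'E'
from h import *
a=get_image("top")[155:265,250:410];b=get_image("side")[170:280,250:410]
cv2.imwrite("pics/c2.png",np.hstack([cv2.resize(i,None,fx=2.5,fy=2.5,interpolation=2) for i in (a,b)]))
E
```

```text
clock: 2.3
position: [0.4858, -0.1257, 0.0935]
ee_rot: [0.0, 1.0, -0.019, -0.0]
contact_force: [-0.4, 0.5, 0.4]
width: -0.0001
gripper_force: 0.0
2.3 [ 0.4858 -0.1257  0.0935] [-0.42  0.54  0.37] todo [ 1.1 -4.  13.5] [ 0.999 -0.038 -0.   ]
```

View pics/c2.png

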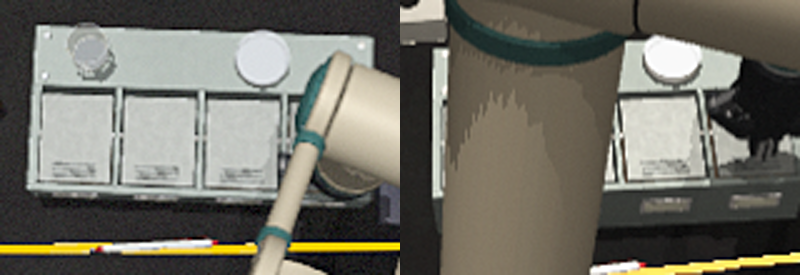

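The side half shows the closed fingers above the rightmost flap, near its ribs at about (765,160). Now I'll probe it.

```bash

python3 -m crank '{"translation":[[1,-3,6],[0,0,3],[0,0,2],[0,0,0]],"roll":[0,0,0,0],"fingers":[0,0,0,0]}';
python3 -m crank '{"translation":[[0,0,1],[0,0,1],[0,0,0]],"roll":[0,0,0],"fingers":[0,0,0]}'
```

```text
clock: 2.8
position: [0.4867, -0.1219, 0.0821]
ee_rot: [-0.0, 1.0, -0.019, -0.0]
contact_force: [0.9, 0.4, 0.3]
width: 0.0001
gripper_force: 0.0
clock: 3.1
position: [0.4869, -0.1221, 0.0802]
ee_rot: [0.0, 1.0, -0.019, -0.0]
contact_force: [0.1, 0.4, 0.1]
width: -0.0005
gripper_force: 0.0
```

```bash

python3 -m crank '{"translation":[[0,0,1],[0,0,0]],"roll":[0,0],"fingers":[0,0]}' | egrep 'pos|cont'
python3 -m crank '{"translation":[[0,0,1],[0,0,0]],"roll":[0,0],"fingers":[0,0]}'| egrep 'pos|cont'
```

```text
position: [0.4869, -0.1221, 0.0793]
contact_force: [-1.2, -1.1, 0.7]
position: [0.4869, -0.1221, 0.0787]
contact_force: [-1.0, -0.2, 3.3]
```

```bash

python3 -m crank '{"translation":[[0,0,1],[0,0,0]],"roll":[0,0],"fingers":[0,0]}' | egrep 'pos|cont'
```

```text
position: [0.4869, -0.1221, 0.0786]
contact_force: [-3.2, 1.2, 10.4]
```

Flap_3 stands firm: it gave about 1.4 mm and then the force rose sharply. Next is flap_2.

```bash

python3 -m crank '{"translation":[[0,0,-15],[0,-30,0],[0,-40,0],[0,-20,0],[0,0,10],[0,0,0],[0,0,0]],"roll":[0,0,0,0,0,0,0],"fingers":[0,0,0,0,0,0,0]}' | egrep 'pos|cont'; python3 st.py 490.4 -31.8 78.5
```

```text
position: [0.4901, -0.0329, 0.0817]
contact_force: [0.3, -0.8, 0.7]
4.4 [ 0.4901 -0.0329  0.0817] [ 0.26 -0.77  0.7 ] todo [ 0.3 -1.1  3.2] [ 0.999 -0.039 -0.001]
```

```bash

python3 -m crank '{"translation":[[0,0,1],[0,0,1.2],[0,0,0]],"roll":[0,0,0],"fingers":[0,0,0]}' | egrep 'pos|cont'
python3 -m crank '{"translation":[[0,0,0.6],[0,0,0]],"roll":[0,0],"fingers":[0,0]}'| egrep 'pos|cont'
```

```text
position: [0.4904, -0.0328, 0.08]
contact_force: [-0.6, -0.2, -0.5]
position: [0.4905, -0.0324, 0.0796]
contact_force: [0.0, -1.4, 0.1]
```

```bash

python3 -m crank '{"translation":[[0,0,0.6],[0,0,0]],"roll":[0,0],"fingers":[0,0]}' | egrep 'pos|cont'
```

```text
position: [0.4904, -0.0323, 0.079]
contact_force: [-0.5, -1.0, 1.7]
```

```bash

python3 -m crank '{"translation":[[0,0,0.6],[0,0,0]],"roll":[0,0],"fingers":[0,0]}' | egrep 'pos|cont'
```

```text
position: [0.4904, -0.0323, 0.0786]
contact_force: [-0.6, -1.7, 4.6]
```

Flap_2 behaves the same way: 4.6 N, stopped at 78.6 mm. It's firm, so on to flap_1.

```bash

python3 -m crank '{"translation":[[0,0,-15],[0,-30,0],[0,-40,0],[0,-20,0],[0,0,12],[0,0,0],[0,0,0]],"roll":[0,0,0,0,0,0,0],"fingers":[0,0,0,0,0,0,0]}' | egrep 'pos|cont'
python3 -m crank '{"translation":[[0,0,0.8],[0,0,0.6],[0,0,0]],"roll":[0,0,0],"fingers":[0,0,0]}'| egrep 'pos|cont'; python3 st.py 493.8 58.1 78.5
```

```text
position: [0.4934, 0.0579, 0.081]
contact_force: [-0.6, -0.7, 1.0]
position: [0.4939, 0.0574, 0.08]
contact_force: [0.6, 0.6, 0.5]
6.3 [0.4939 0.0574 0.08  ] [0.55 0.57 0.46] todo [-0.1 -0.7  1.5] [ 0.999 -0.039  0.   ]
```

```bash

python3 -m crank '{"translation":[[0,0,0.6],[0,0,0.6],[0,0,0]],"roll":[0,0,0],"fingers":[0,0,0]}' | egrep 'pos|cont'
```

```text
position: [0.4939, 0.0575, 0.0788]
contact_force: [0.1, -0.9, 1.1]
```

```bash

python3 -m crank '{"translation":[[0,0,0.6],[0,0,0]],"roll":[0,0],"fingers":[0,0]}' | egrep 'pos|cont'
```

```text
position: [0.4938, 0.0577, 0.0781]
contact_force: [0.3, -0.4, 1.8]
```

```bash

python3 -m crank '{"translation":[[0,0,0.7],[0,0,0]],"roll":[0,0],"fingers":[0,0]}' | egrep 'pos|cont'
```

```text
position: [0.4938, 0.0578, 0.0773]
contact_force: [-0.4, -0.5, 0.3]
```

```bash

python3 -m crank '{"translation":[[0,0,0.7],[0,0,0]],"roll":[0,0],"fingers":[0,0]}' | egrep 'pos|cont'
```

```text
position: [0.4938, 0.0578, 0.0766]
contact_force: [0.4, -1.4, 0.3]
```

Flap_1 yields at about 1–2 N past the firm level, so it's the rocking one. I'll push it down, easing slightly backward.

```bash

python3 -m crank '{"translation":[[0.5,0,2],[0.5,0,3],[0.5,0,3],[0.5,0,3],[0,0,0]],"roll":[0,0,0,0,0],"fingers":[0,0,0,0,0]}' | egrep 'pos|cont'
```

```text
position: [0.4959, 0.0578, 0.0652]
contact_force: [-0.2, 0.3, 0.6]
```

```bash

python3 -m crank '{"translation":[[0.5,0,3],[0.5,0,3],[0.5,0,3],[0.5,0,3],[0,0,0]],"roll":[0,0,0,0,0],"fingers":[0,0,0,0,0]}' | egrep 'pos|cont'
```

```text
position: [0.4974, 0.0577, 0.0531]
contact_force: [0.3, 0.6, 0.4]
```

```bash

python3 -m crank '{"translation":[[0.7,0,2.5],[0.7,0,2.5],[0.6,0,2.5],[0,0,0],[0,0,0]],"roll":[0,0,0,0,0],"fingers":[0,0,0,0,0]}' | egrep 'pos|cont'
python3 - <<'E'
from h import *
a=get_image("top")[155:265,250:410];b=get_image("side")[170:280,250:410]
cv2.imwrite("pics/c3.png",np.hstack([cv2.resize(i,None,fx=2.5,fy=2.5,interpolation=2) for i in (a,b)]))
E
```

```text
position: [0.4998, 0.0576, 0.046]
contact_force: [-0.8, 0.8, 0.8]
```

View pics/c3.png

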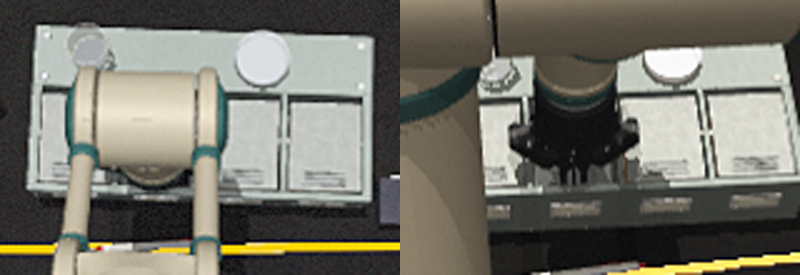

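The gripper hides the flap in both views, at about (145,130) and (575,140). I'll back off, rise and look.

```bash

python3 -m crank '{"translation":[[-2,0,-3],[0,0,-20],[0,0,-40],[0,0,-45],[0,40,-30],[0,50,0],[0,50,0],[0,50,0]],"roll":[0,0,0,0,0,0,0,0],"fingers":[0,0,0,0,0,0,0,0]}' | egrep 'pos|cont'
python3 -m crank '{"translation":[[-30,40,0],[-30,40,0],[-30,40,0],[-30,40,0],[0,0,0],[0,0,0]],"roll":[0,0,0,0,0,0],"fingers":[0,0,0,0,0,0]}' | egrep 'pos|cont'
python3 - <<'E'
from h import *
a=get_image("top")[155:265,250:410];b=get_image("side")[170:280,250:410]
cv2.imwrite("pics/c4.png",np.vstack([cv2.resize(i,None,fx=2.7,fy=2.7,interpolation=2) for i in (a,b)]))
E
```

```text
position: [0.4903, -0.1338, 0.1851]
contact_force: [1.3, -0.1, -0.1]
position: [0.3638, -0.2882, 0.1844]
contact_force: [-0.1, 1.1, -0.2]
```

View pics/c4.png

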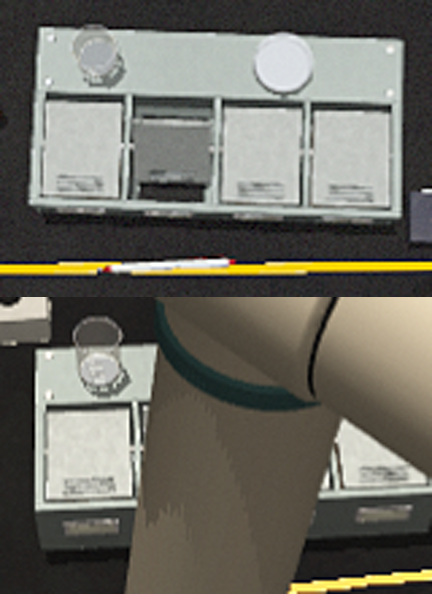

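Flap_1 is open (dark, crop rows about 118 to 184) and everything else is in place. I'll check the angle against the model.

```bash
python3 - <<'E'
from h import *
c=camera_info("top")
def W(x,y,z):
    a=-.0377;return [.532+x*np.cos(a)-y*np.sin(a),.0117+x*np.sin(a)+y*np.cos(a),z]
for d in(0,35,40,45,50,55,60):
    t=np.radians(d);f=lambda l,h:W(l*np.cos(t)-0-h*np.sin(t)*1,.045,.076+l*np.sin(t)+h*np.cos(t))
    P=np.array([f(-.052,.003),f(-.038,.003),f(.043,.003),f(.043,-.003)])
    u=cv2.projectPoints(P,np.array(c["rvec"],float),np.array(c["tvec"],float),np.array(c["mtx"]),np.array(c["D"]))[0].reshape(-1,2)
    print(d,((u-[250,155]+.5)*2.7-.5).round(0).tolist())
a=get_image("top")[155:265,250:410][28:80,45:85]
cv2.imwrite("pics/c5.png",cv2.resize(a,None,fx=10,fy=10,interpolation=2))
E
```

```text
0 [[170.0, 199.0], [170.0, 185.0], [173.0, 105.0], [174.0, 106.0]]
35 [[171.0, 195.0], [171.0, 182.0], [173.0, 110.0], [173.0, 108.0]]
40 [[171.0, 192.0], [171.0, 181.0], [172.0, 112.0], [173.0, 109.0]]
45 [[171.0, 190.0], [171.0, 179.0], [172.0, 115.0], [172.0, 111.0]]
50 [[171.0, 187.0], [172.0, 177.0], [172.0, 117.0], [172.0, 113.0]]
55 [[172.0, 184.0], [172.0, 175.0], [172.0, 120.0], [172.0, 116.0]]
60 [[172.0, 181.0], [172.0, 173.0], [172.0, 123.0], [172.0, 118.0]]
```

View pics/c5.png

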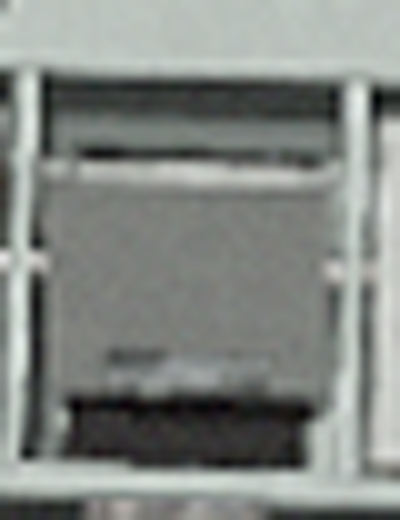

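The front edge is at row 184 and the back edges at about 125 and 119. That matches roughly 55–60°, well past 45°.

```bash
python3 -c "
from rig import manip
print(manip.get_state()['clock'],manip.sign_off())"
```

```text
the job is handed in; nothing more can be done
10.35 None
```

The second flap from the left was the one that rocked, and it now stands open at about 55–60° with the job handed in at 10.35 s; the two flaps to its right stood firm (the rightmost briefly took about 10 N), the leftmost wasn't pressed, and the camera showed nothing out of place.

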